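# Load a thick cell into the bench charger

## Robot

A 6-joint arm with a two-finger parallel gripper is mounted at the origin on the work surface. World frame = base frame: x ahead of the robot, y to its left, z up, the work surface at z = 0. Lengths are in mm, angles in rad, forces in N, time in s.
With the tool pointing down it reaches from about 275 to 750 mm from the base axis. Payload 10.2 kg.
Tool frame: the origin (TCP) lies on the centre line of the jaws, within the pads' length; the fingertips stand 8 mm ahead of it and the grasp point (between the pads) lies 11 mm behind it; x points along the fingers, y is the direction in which the jaws open and shut, and the axes are right-handed (so a half turn about x gives the same grasp; the last joint's range is limited). The gripper opens to 85 mm and grips with 20 to 120 N. Pads are 22 mm wide; open, the fingers measure 114 mm over their backs; the gripper's body (76 mm by 85 mm) begins 54 mm behind the grasp point. The pads swing forward as they close: fully open they stand 13 mm farther back than shut.
Start: joints at [-1.54, 0.313, 1.498, -0, 1.331, -0.223], TCP at [131.806, -508.191, 239.294] pointing down, gripper open.
Joint ranges: [-2.94, 2.94], [-0.97, 2.17], [0.19, 2.56], [-1.23, 4.37], [0.02, 3.11], [-2.88, 2.88]. Speed limits (rad/s): [2.39, 2.39, 3.01, 3.14, 3.14, 3.14].

## Interface

Orientations are given as a unit quaternion [w, x, y, z].
In Python, from rig import ctrl, vision, workorder gives the robot as it stands. The module is installed in compiled form; this text tells all that it offers.
- The arm moves only by the shell command python3 -m jog 'ROWS' [OPENING] [FORCE]. ROWS is JSON, a list that holds one entry, the list of rows, each a list of 6 numbers: the shift along the tool's x, y, z in m, then the turn, a rotation vector about the tool's x, y, z in rad. A call has 1 to 12 rows; each row shifts and turns the commanded pose from where the row before left it, along the tool's axes as they then stand; what a row does not reach is not made up. A row lasts 1/8 s, in which the tool goes at most 62.5 mm and 10.7 degrees, less where a joint would pass 70% of its speed; a pose out of reach is approached as far as the arm can. A call is refused whole if a number of a shift passes 0.0625 or a number of a turn 0.188, either way. A call with a gripper value outside its range is refused whole. OPENING is the closure in counts, from 0 (fully open) to 255 (shut), set as the call begins (- or left out, the last holds). The fingers move at their own pace and stop on an object; FORCE is the grip in N (left out, the last holds). Time passes only in rows, so rows that do not move let the fingers close. It gives the time, the measured TCP pose, the force and the opening at its end, in the units of the state.
- ctrl.sense(): the state, without advancing time (a new reading comes with each control period).
- vision.capture(name): name is "side" or "top"; returns a dict with "image" (400x640x3 uint8, red, green, blue), "mtx" (3x3 intrinsics, pixels), "R" (3x3) and "t" (3): a world point X has camera coordinates R X + t. Camera axes: x right, y down, z forward; pixel columns grow to the right and rows downward; lengths in mm; the calibration is good to about 2 mm. A picture is of the moment at which its call begins. There is no depth.
- workorder.finish_job(): hands the job in, once; it reports no verdict.
The state is a dict: "time_s": time; "joints": joint angles; "dq": joint speeds; "tau": joint torques, N m; "eef_pos": TCP position; "ee_rot": TCP orientation; "force": force on the tool from outside, world axes, zero at the start; "wrist_torque": the same for the moment, N m; "grip_width": opening from 0.0 (shut) to 1.0 (fully open).
Only numpy, scipy, OpenCV 4.12 (cv2) and the standard library are available. Lean on these libraries where they do the work, as an engineer would, in place of code of your own. Each camera call takes 0.05 s, during which the arm holds its last target.

## Task

Take the thick cell from the tray and load it into the charger's empty holder: with the nose end held up, push the sprung contact back with the flat end, then tip the nose end down in front of its contact block, so that the cell lies fully home and level in its saddle, gripped between both contacts. Feel your way and press gently, never with more than about 10 N, and leave the other cells and everything else on the bench where they are.

Things in the scene. Friction and masses are not known exactly. Their poses are not given: they have to be found in the camera images.
- cell_center (a point): thick cylinder cell, 26 mm diameter, 66.5 mm long over all (64 mm body, then a nose button of 10 mm diameter standing out 2.5 mm), about 95 g, in one of the tray's three places among slimmer cells. Point: middle of the 64 mm body, on its axis; x points to the nose end (flat end 32 mm behind, nose tip 34.5 mm ahead). At first the nose points away from the robot within 25 degrees
- cell_flat (a point): centre of the thick cell's flat end face, on its axis, 32 mm from cell_center
- cell_nose (a point): tip of the thick cell's nose button, on its axis, 34.5 mm from cell_center
- tray: grey cell tray, fixed, 100 x 210 mm (x, y), rim 8 mm high; origin at the centre of its underside. Three places 58 mm apart along y, each with two V saddles 46 mm apart; cells lie along x; the thick cell's axis lies 22 mm above the bench, the tray floor between the saddles is 3 mm high
- charger: bench charger, fixed, grey housing 250 x 235 mm, aluminium deck 42 mm above the bench; origin on the bench, x away from the robot. On the deck two cell holders along x: an open V saddle, a plain nose contact block at the far (+x) end, a sprung contact plate at the near end. The wide empty holder is at y = +55 mm; a narrow one at y = -20 mm holds a slim cell
- bay_mark (a point): mark of the empty holder: where the centre of the loaded thick cell's body would be (36 mm above the deck) were the holder clamped exactly on its mark; axes as the charger's. The holder is clamped by hand anywhere up to 14 mm either way along x: this is not reported, find it by feel or sight; in y and z it is true. The saddle is 24 mm wide: fingers can pass beside it to 20 mm below the axis
- block_mark (a point): centre of the nose contact face of the empty holder, were it on its mark (34.5 mm beyond bay_mark in x, on the cell axis; shifts with the holder). The block is upright, fixed to the holder, 22 mm wide, 12 mm thick, its top 6 mm above the cell axis
- plate_mark (a point): centre of the free sprung contact plate's face, were the holder on its mark (22 mm before bay_mark in x, on the cell axis; shifts with the holder). Steel plate, 22 mm wide, top 8 mm above the cell axis, free 56.5 mm from the block; pushed towards -x it yields 10 mm to let the cell in, 14 mm to its hard stop; spring about 3.5 N at first, 0.2 N more per mm
- slim_cell_a_center (a point): in the tray: a slim cylinder cell, 18 mm in diameter, 66.5 mm long, same wrap as the thick one; its centre, x towards its nose. Leave it alone
- slim_cell_b_center (a point): in the tray: a slim cylinder cell, 18 mm in diameter, 66.5 mm long, same wrap as the thick one; its centre, x towards its nose. Leave it alone
- charging_cell_center (a point): in the charger's narrower holder: a slim cylinder cell, 18 mm in diameter, 66.5 mm long, same wrap as the thick one; its centre, x towards its nose. Leave it alone
- work_torch: black work torch standing on its head, its tail open, 52 mm wide at the foot, 138 mm high; origin at the centre of its underside
- lamp_tailcap: its black tail cap, 39 mm in diameter, 24 mm high; origin at the centre of its underside
- screwdriver: a screwdriver lying on the bench; origin under its middle
- projector_module: headlamp projector module, about 120 x 86 x 75 mm, with a round glass lens; origin at its underside
- parts_dish: steel parts dish, 110 mm across, 28 mm high; origin at the centre of its underside
Mind the look-alikes: they are no part of the job. Leave any green or orange look-alike of the part that bears cell_center alone.

How it is judged:
By the outcome, as a careful person would: the job done as asked, in the order asked, and still so for the second after the job is handed in, with the robot touching nothing.
It also fails if it takes over 64 s, if anything falls off the work surface, if the arm or the gripper's body presses on something with over 40 N, if the wrist force passes 120 N, or if a joint passes its speed limit or range.

## Working session

There is one attempt and no reset: what is moved stays moved. The work goes in short steps, Python scripts to look and compute and a shell command to move; the robot and the scene stay as the last step left them, time stands still between calls to the robot, and variables do not carry over. Pictures are saved under pics/ and viewed, and the job is handed in when it is done.

```bash
mkdir -p pics; ls; python3 - <<'E'
from rig import ctrl, vision
import cv2
s=ctrl.sense();print(s)
for n in("side","top"):
    c=vision.capture(n);cv2.imwrite(f"pics/{n}0.png",c["image"][:,:,::-1]);print(n,c["mtx"].tolist(),c["R"].tolist(),c["t"].tolist())
E
```

```text
pics
{'time_s': 0.0, 'joints': array([-1.54039680e+00,  3.13453505e-01,  1.49846554e+00, -5.50191179e-06,
        1.33099603e+00, -2.23384324e-01]), 'dq': array([-8.02330580e-04,  8.30938460e-04,  3.31287403e-04,  1.79858672e-04,
        7.41781971e-06, -2.22708345e-03]), 'tau': array([-3.29844806e-05, -4.12260747e+01, -2.59746766e+01, -2.45810934e-04,
        4.17982505e-03, -2.35866725e-05]), 'eef_pos': array([ 131.7977895 , -507.92218677,  238.72256557]), 'ee_rot': array([ 0.08902043,  0.70146461,  0.08995154, -0.70137828]), 'force': array([ 0.59597611,  0.07649996, -0.82733609]), 'wrist_torque': array([-0.00828599,  0.00325283, -0.01975943]), 'grip_width': 0.9984782333457438}
side [[399.8702706745529, 0.0, 311.48358329448047], [0.0, 399.8702706745529, 198.02622231396813], [0.0, 0.0, 1.0]] [[-0.9318949445575955, -0.3623973754307143, -0.015490467679380272], [-0.21036750400473656, 0.5747575148875523, -0.7908219220147495], [0.2954950516790647, -0.7337042601492888, -0.6118502537974236]] [551.6613749741089, 134.21793695928267, 712.2439080531151]
top [[399.8217776120964, 0.0, 321.90206213104847], [0.0, 399.8217776120964, 201.33591852333498], [0.0, 0.0, 1.0]] [[-0.010365654576529227, -0.9995402348232885, -0.02849337071329385], [-0.9884254581694909, 0.014555081301208023, -0.15100749402180885], [0.15135278936191257, 0.02659828148058325, -0.9881218875091515]] [89.93399523216138, 605.3756330001536, 875.3071882725978]
```

View pics/side0.png

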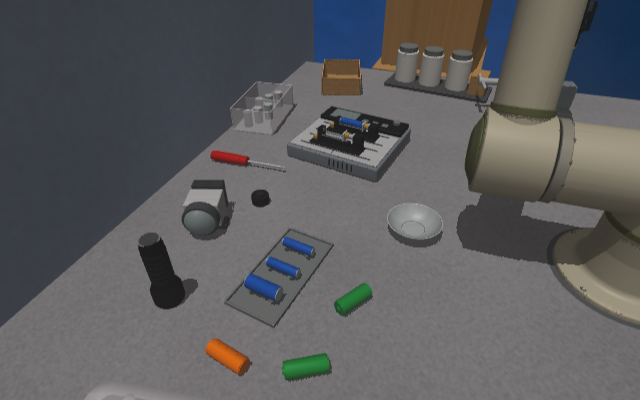

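View pics/top0.png

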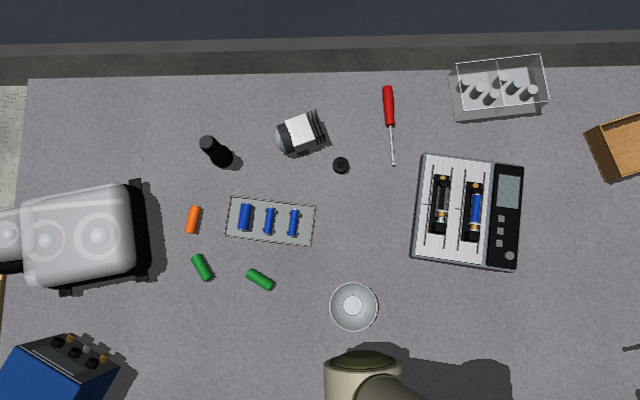

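```bash
cat > h.py <<'E'
from rig import ctrl, vision
import cv2, numpy as np
def crop(n,x0,y0,x1,y1,k,f):
    c=vision.capture(n);im=c["image"][y0:y1,x0:x1,::-1]
    im=cv2.resize(im,None,fx=k,fy=k,interpolation=cv2.INTER_CUBIC)
    for i in range(0,x1-x0,10): cv2.line(im,(i*k,0),(i*k,6 if (x0+i)%50 else 14),(0,255,255),1)
    for i in range(0,y1-y0,10): cv2.line(im,(0,i*k),(6 if (y0+i)%50 else 14,i*k),(0,255,255),1)
    cv2.imwrite(f"pics/{f}.png",im);return c
def ray(c,u,v,z):
    K=c["mtx"];d=c["R"].T@np.linalg.inv(K)@np.array([u,v,1.]);o=-c["R"].T@c["t"]
    return o+d*(z-o[2])/d[2]
def proj(c,X):
    p=c["mtx"]@(c["R"]@np.array(X,float)+c["t"]);return p[:2]/p[2]
E
python3 - <<'E'
from h import *
crop("top",215,185,325,255,7,"t1");crop("top",405,145,525,275,4,"t2");crop("side",220,225,340,325,6,"s1");crop("side",285,100,415,180,6,"s2")
E
```

```text
(no output)
```

View pics/t1.png

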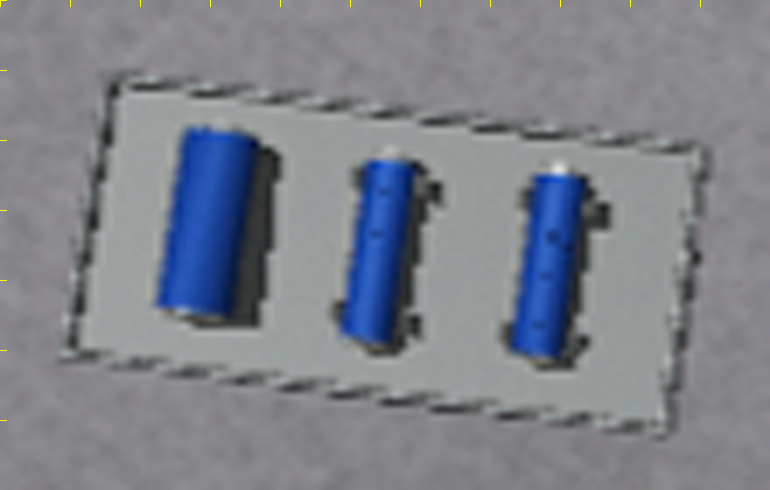

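View pics/t2.png

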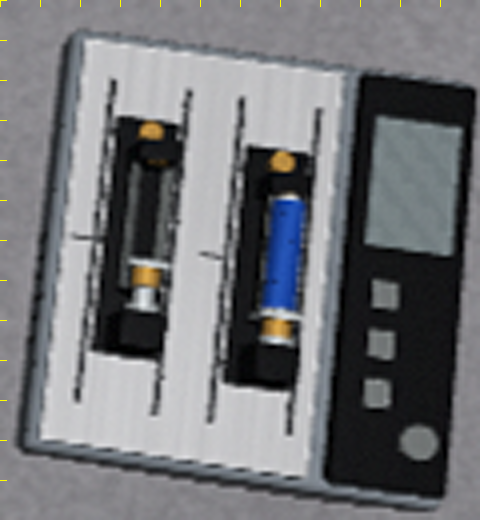

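View pics/s1.png

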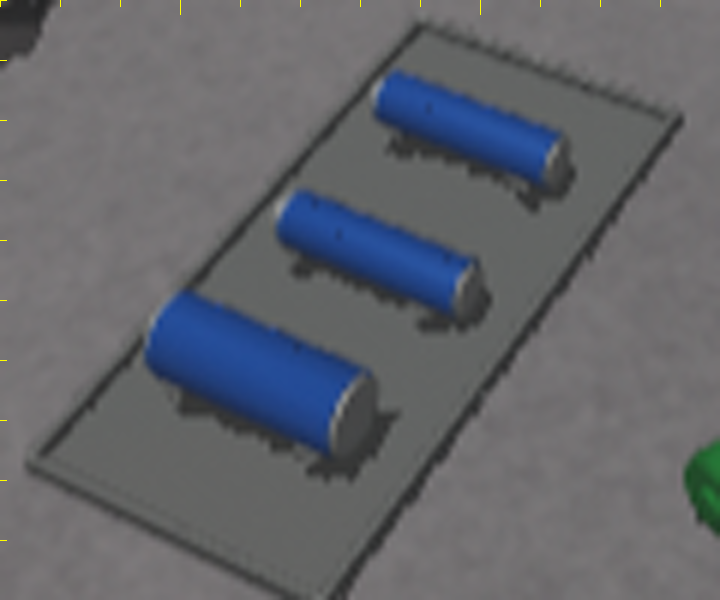

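View pics/s2.png

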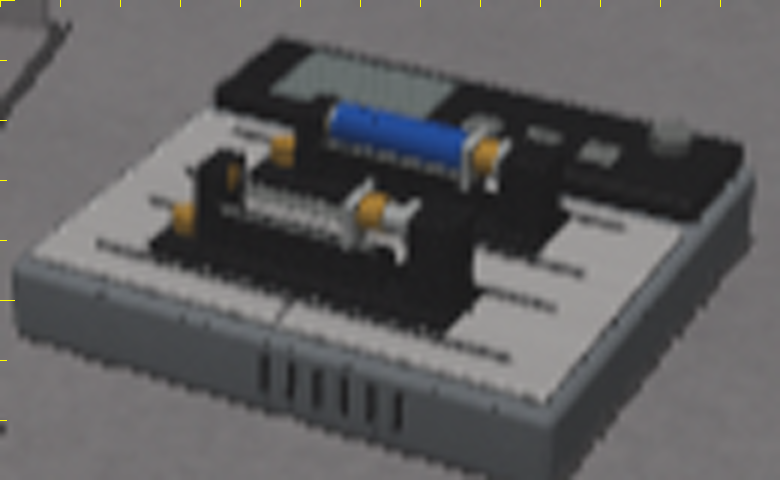

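```bash
cat > m.py <<'E'
from h import *
T=vision.capture("top");S=vision.capture("side")
print("campos",-T["R"].T@T["t"],-S["R"].T@S["t"])
t1=lambda x,y:(215+x/7-.0,185+y/7); t2=lambda x,y:(405+x/4,145+y/4)
s1=lambda x,y:(220+x/6,225+y/6); s2=lambda x,y:(285+x/6,100+y/6)
P=lambda c,p,z:ray(c,*p,z).round(1)
print("tray top");[print(P(T,t1(*p),8)) for p in[(115,78),(703,150),(68,356),(668,432)]]
print("tray side");[print(P(S,s1(*p),8)) for p in[(420,24),(682,120),(30,464)]]
print("cell axis ends z22 top",P(T,t1(220.5,133),22),P(T,t1(196,313),22))
print("cell top-edge flat z35",P(T,t1(197,309),35))
print("cell flat centre side",P(S,s1(352,415),22))
print("charger top z42");[print(P(T,t2(*p),42)) for p in[(78,32),(477,88),(20,445),(443,508)]]
print("deck slots/ticks z42");[print(p,P(T,t2(*p),42)) for p in[(112,82),(188,92),(78,400),(155,412),(242,98),(320,110),(210,420),(290,432),(75,236),(200,253),(88,238),(210,255)]]
print("side tick",P(S,s2(283,310),42), "corners",P(S,s2(15,262),42),P(S,s2(560,400),42),P(S,s2(755,165),42))
E
python3 m.py
```

```text
campos [466.82072765  57.79968818 958.88897097] [331.86098842 645.35425612 550.47459548]
tray top
[628.5 303.    8. ]
[600.3  99.1   8. ]
[532.4 316.8   8. ]
[504.2 111.7   8. ]
tray side
[597.6 104.9   8. ]
[500.3 117.7   8. ]
[626.3 308.9   8. ]
cell axis ends z22 top [606.6 262.7  22. ] [545.3 269.9  22. ]
cell top-edge flat z35 [545.6 266.7  35. ]
cell flat centre side [544.  271.9  22. ]
charger top z42
[ 718.5 -159.6   42. ]
[ 680.8 -387.4   42. ]
[ 478.8 -115.3   42. ]
[ 441.5 -348.2   42. ]
deck slots/ticks z42
(112, 82) [ 688.1 -177.8   42. ]
(188, 92) [ 681.3 -221.4   42. ]
(78, 400) [ 503.7 -149.1   42. ]
(155, 412) [ 496.5 -191.9   42. ]
(242, 98) [ 677.2 -252.3   42. ]
(320, 110) [ 669.3 -296.6   42. ]
(210, 420) [ 491.7 -222.5   42. ]
(290, 432) [ 484.5 -266.7   42. ]
(75, 236) [ 597.6 -151.9   42. ]
(200, 253) [ 586.7 -222.6   42. ]
(88, 238) [ 596.3 -159.3   42. ]
(210, 255) [ 585.5 -228.2   42. ]
side tick [ 597.  -154.1   42. ] corners [ 715.7 -152.7   42. ] [ 475.6 -127.2   42. ] [ 439.8 -342.4   42. ]
```

```bash
python3 - <<'E'
from h import *
crop("top",420,165,460,240,8,"t3");crop("side",305,118,370,160,12,"s3")
E
```

```text
(no output)
```

View pics/t3.png

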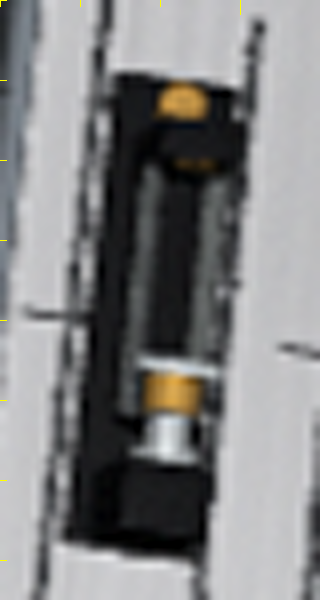

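View pics/s3.png

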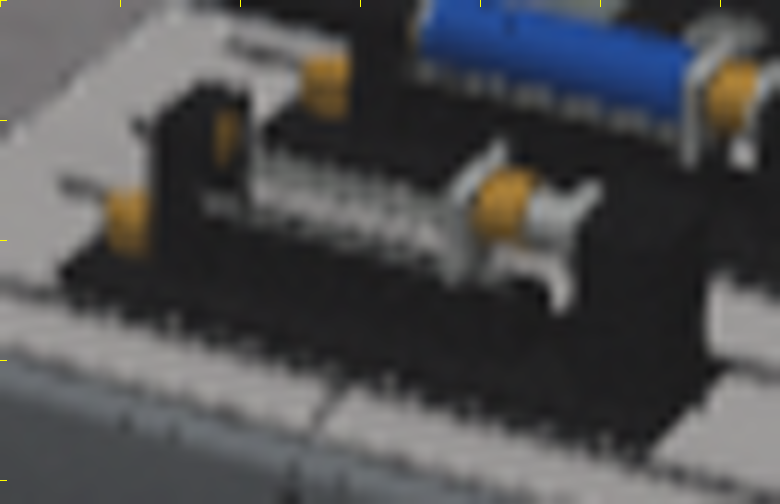

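```bash
python3 - <<'E'
from h import *
T=vision.capture("top");S=vision.capture("side")
t3=lambda x,y:(420+x/8,165+y/8); s3=lambda x,y:(305+x/12,118+y/12)
a=np.radians(-9.05);ex=np.array([np.cos(a),np.sin(a),0]);ey=np.array([-np.sin(a),np.cos(a),0])
bm=np.array([592.4,-185.1,78])
def L(c,p,z,n):
    r=ray(c,*p,z);d=r-bm;print(n,r.round(1),"hold x %.1f y %.1f"%(d@ex,d@ey))
for p,n in[((138,357),"plate L"),((215,370),"plate R"),((177,362),"plate mid")]:L(T,t3(*p),86,n)
L(T,t3(195,150),84,"block near top?");L(T,t3(195,162),78,"gold")
L(T,t3(150,170),73,"saddle L");L(T,t3(240,150),84,"blockR");L(T,t3(160,135),84,"blockL")
for p,n in[((22,312),"tick l"),((95,320),"tick r"),((280,347),"tick2"),((115,72),"base TL"),((245,90),"base TR"),((65,540),"base BL"),((200,560),"base BR")]:L(T,t3(*p),42,n)
L(S,s3(500,143),86,"plate top far"); L(S,s3(250,88),84,"block near corner");L(S,s3(322,405),42,"tick");L(S,s3(228,138),78,"gold block")
L(S,s3(205,80),84,"?")
L(S,s3(470,180),86,"plate near-y top")
E
```

```text
plate L [ 578.5 -170.6   86. ] hold x -16.0 y 12.2
plate R [ 574.6 -191.2   86. ] hold x -16.6 y -8.8
plate mid [ 577. -181.   86.] hold x -15.9 y 1.6
block near top? [ 636.2 -189.8   84. ] hold x 43.9 y 2.3
gold [ 633.9 -191.3   78. ] hold x 42.0 y 0.4
saddle L [ 632.8 -180.1   73. ] hold x 39.1 y 11.3
blockR [ 636.  -202.1   84. ] hold x 45.7 y -9.9
blockL [ 640.5 -180.4   84. ] hold x 46.8 y 12.2
tick l [ 597.6 -149.7   42. ] hold x -0.4 y 35.8
tick r [ 595.  -170.4   42. ] hold x 0.3 y 15.0
tick2 [ 586.4 -222.6   42. ] hold x 0.0 y -38.0
base TL [ 667.7 -179.9   42. ] hold x 73.6 y 17.0
base TR [ 661.8 -217.1   42. ] hold x 73.5 y -20.6
base BL [ 531.9 -158.6   42. ] hold x -63.9 y 16.6
base BR [ 525.8 -196.4   42. ] hold x -64.0 y -21.6
plate top far [ 573.9 -192.8   86. ] hold x -17.1 y -10.5
block near corner [ 630.8 -201.9   84. ] hold x 40.5 y -10.6
tick [ 597.7 -153.4   42. ] hold x 0.2 y 32.1
gold block [ 631.5 -190.5   78. ] hold x 39.5 y 0.8
? [ 640.8 -202.1   84. ] hold x 50.5 y -9.2
plate near-y top [ 574.9 -176.    86. ] hold x -18.7 y 6.2
```

```bash
cat >> h.py <<'E'
from scipy.spatial.transform import Rotation as Ro
def cur():
    s=ctrl.sense();q=s["ee_rot"];return s,np.array(s["eef_pos"]),Ro.from_quat([q[1],q[2],q[3],q[0]])
def tgt(yaw,pitch,sy):
    # tool x along fingers: down, leaned forward by pitch (nose up); sy=+1: tool y along cell +y
    a=np.radians(yaw);p=np.radians(pitch)
    f=np.array([np.cos(a),np.sin(a),0]);z=np.array([0,0,1.]);l=np.array([-np.sin(a),np.cos(a),0])
    x=np.sin(p)*f-np.cos(p)*z;y=sy*l
    return Ro.from_matrix(np.column_stack([x,y,np.cross(x,y)]))
def go(pos,yaw,pitch,sy=1):
    s,p,R=cur();Rt=tgt(yaw,pitch,sy)
    print("t",round(s["time_s"],2),"shift in current tool (mm)",R.inv().apply(np.array(pos)-p).round(1),"rotvec tool",(R.inv()*Rt).as_rotvec().round(3),"shift in target tool",Rt.inv().apply(np.array(pos)-p).round(1))
E
python3 - <<'E'
from h import *
s,p,R=cur();print(R.as_matrix().round(3))
for sy in(1,-1):go([576,267,200],-7.3,0,sy)
E
```

```text
[[-0.     0.251 -0.968]
 [ 0.    -0.968 -0.251]
 [-1.    -0.     0.   ]]
t 0.6 shift in current tool (mm) [  39.3 -638.8 -624.6] rotvec tool [-2.76 -0.    0.  ] shift in target tool [ 39.3 825.3 342.1]
t 0.6 shift in current tool (mm) [  39.3 -638.8 -624.6] rotvec tool [0.381 0.    0.   ] shift in target tool [  39.3 -825.3 -342.1]
```

```bash
python3 -m jog '[[[0,0,0,0.127,0,0],[0,0,0,0.127,0,0],[0,0,0,0.127,0,0],[0,-0.055,-0.0228,0,0,0],[0,-0.055,-0.0228,0,0,0],[0,-0.055,-0.0228,0,0,0],[0,-0.055,-0.0228,0,0,0],[0,-0.055,-0.0228,0,0,0],[0,-0.055,-0.0228,0,0,0],[0,-0.055,-0.0228,0,0,0]]]' 105 40
python3 - <<'E'
from h import *
go([576,267,200],-7.3,0,-1)
E
```

```text
time_s: 1.85
eef_pos: [339.6, -144.9, 239.6]
ee_rot: [-0.045, 0.706, -0.045, -0.705]
force: [0.1, -0.7, -0.1]
grip_width: 0.587
t 1.85 shift in current tool (mm) [  39.5 -438.6 -182. ] rotvec tool [-0.    -0.001 -0.001] shift in target tool [  39.6 -438.6 -182.2]
```

```bash
python3 -m jog '[[[0.005,-0.0548,-0.0228,0,0,0],[0.005,-0.0548,-0.0228,0,0,0],[0.005,-0.0548,-0.0228,0,0,0],[0.005,-0.0548,-0.0228,0,0,0],[0.005,-0.0548,-0.0228,0,0,0],[0.005,-0.0548,-0.0228,0,0,0],[0.005,-0.0548,-0.0228,0,0,0],[0.005,-0.0548,-0.0228,0,0,0],[0,0,0,0,0,0]]]'
python3 - <<'E'
from h import *
go([576,267,100],-7.3,0,-1)
crop("side",180,150,360,330,4,"s4")
E
```

```text
time_s: 2.98
eef_pos: [575.7, 268.0, 197.1]
ee_rot: [0.044, -0.705, 0.044, 0.707]
force: [0.5, -1.0, -0.0]
grip_width: 0.585
t 2.98 shift in current tool (mm) [97.1  0.9 -0.6] rotvec tool [ 0.004  0.002 -0.   ] shift in target tool [97.1  0.9 -0.4]
```

View pics/s4.png

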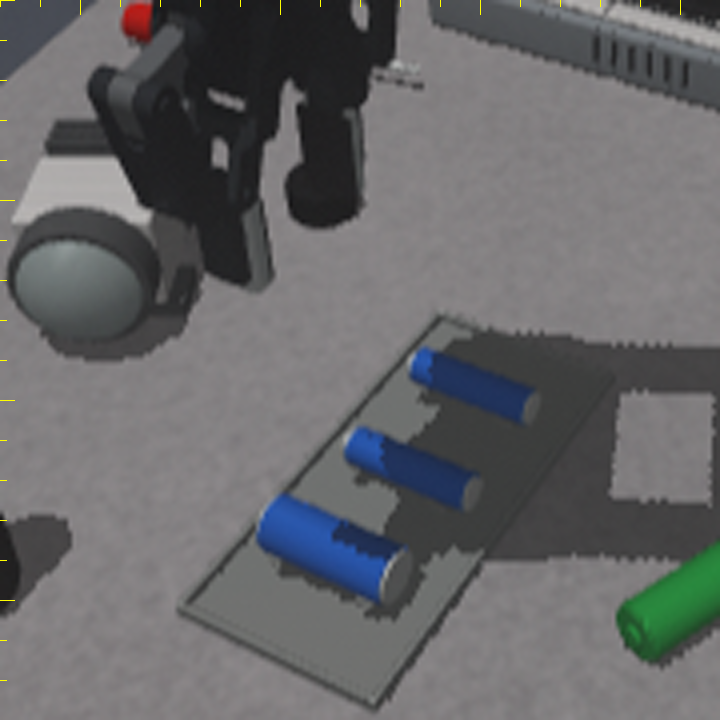

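The enlarged crop shows the three blue cells: the thick one at side px (264,287), clearly thicker than the slim ones at (283,268) and (298,246). The green and orange ones lie outside the tray. The fingers are above the thick one.

```bash
python3 -m jog '[[[0.046,0.0009,0,0,0,0],[0.046,0,0,0,0,0],[0.045,0,0,0,0,0],[0,0,0,0,0,0]]]'
python3 - <<'E'
from h import *
go([576,267,20],-7.3,0,-1)
crop("side",200,210,340,330,5,"s5");crop("top",215,170,325,255,6,"t5")
E
```

```text
time_s: 3.52
eef_pos: [573.7, 262.8, 60.2]
ee_rot: [0.045, -0.704, 0.046, 0.708]
force: [-0.0, 0.9, 0.0]
grip_width: 0.583
t 3.52 shift in current tool (mm) [40.2 -4.6 -2. ] rotvec tool [-0.001  0.005 -0.002] shift in target tool [40.2 -4.5 -1.8]
```

View pics/s5.png

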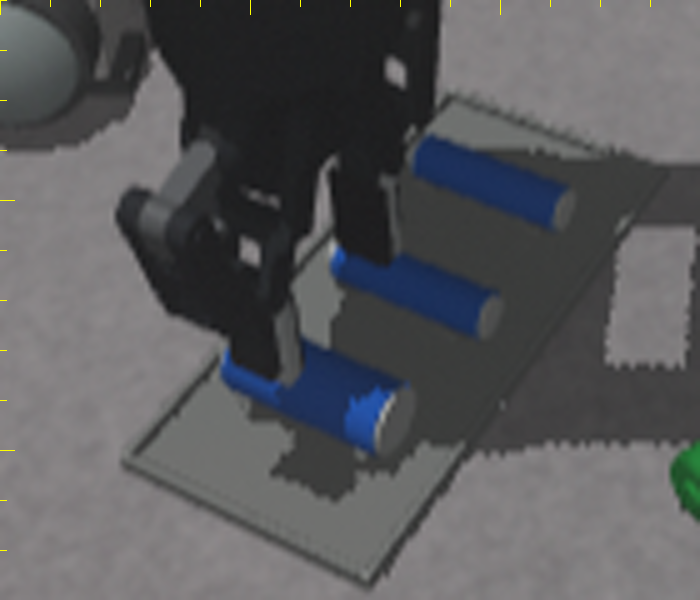

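View pics/t5.png

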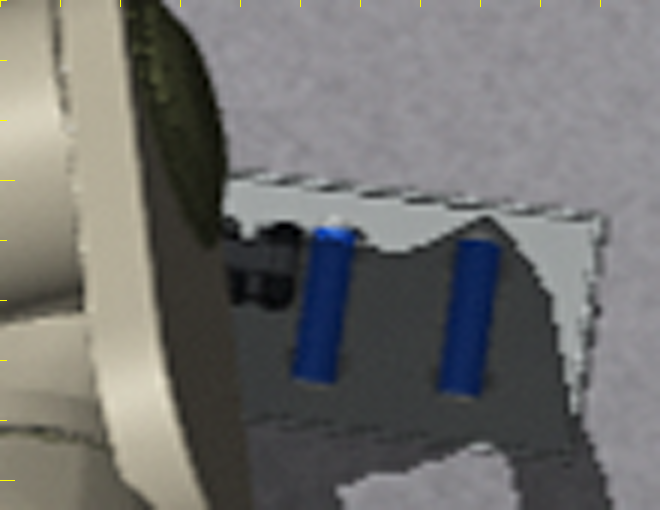

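```bash
python3 -m jog '[[[0,0,0,0,0,0],[0,0,0,0,0,0]]]'
python3 - <<'E'
from h import *
s,p,R=cur();print(R.as_matrix().round(4),s["dq"].round(4))
go([576,267,20],-7.3,0,-1)
E
```

```text
time_s: 3.88
eef_pos: [576.0, 264.4, 63.9]
ee_rot: [-0.045, 0.707, -0.045, -0.705]
force: [0.0, -0.7, 0.3]
grip_width: 0.587
[[ 2.400e-03 -1.269e-01 -9.919e-01]
 [ 6.000e-04 -9.919e-01  1.269e-01]
 [-1.000e+00 -9.000e-04 -2.300e-03]] [-0.      0.0104  0.0064  0.0006 -0.0019  0.0012]
t 3.88 shift in current tool (mm) [43.9 -2.6  0.4] rotvec tool [ 0.    -0.002  0.001] shift in target tool [43.9 -2.6  0.3]
```

```bash
python3 -m jog '[[[0.01,-0.0024,0,0,0,0],[0.012,0,0,0,0,0],[0.012,0,0,0,0,0],[0.01,0,0,0,0,0],[0,0,0,0,0,0],[0,0,0,0,0,0],[0,0,0,0,0,0]]]'
python3 - <<'E'
from h import *
go([576,267,20],-7.3,0,-1)
crop("side",200,210,340,330,5,"s6")
E
```

```text
time_s: 4.75
eef_pos: [576.0, 266.7, 18.8]
ee_rot: [-0.045, 0.706, -0.045, -0.705]
force: [0.4, -0.1, 0.1]
grip_width: 0.583
t 4.75 shift in current tool (mm) [-1.2 -0.3 -0. ] rotvec tool [ 0.    -0.001  0.   ] shift in target tool [-1.2 -0.3 -0. ]
```

View pics/s6.png

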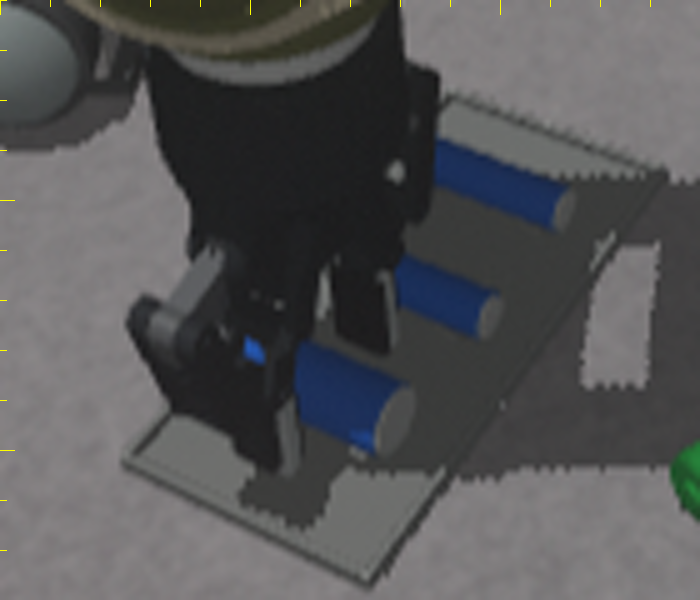

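```bash
python3 -m jog '[[[0,0,0,0,0,0],[0,0,0,0,0,0],[0,0,0,0,0,0],[0,0,0,0,0,0],[0,0,0,0,0,0]]]' 200 35
python3 - <<'E'
from h import *
s,p,R=cur();print(s["force"],s["wrist_torque"],p,s["grip_width"])
E
```

```text
time_s: 5.42
eef_pos: [576.1, 267.8, 19.0]
ee_rot: [-0.046, 0.706, -0.044, -0.705]
force: [-0.0, 6.0, 1.6]
grip_width: 0.29
[-0.00884773  6.04644263  1.60051282] [ 0.87997019 -0.11650999 -0.09865305] [576.08561886 267.77369641  18.97030994] 0.2903420614947989
```

```bash
python3 -m jog '[[[0,-0.0014,0,0,0,0],[0,0,0,0,0,0],[-0.003,0,0,0,0,0],[-0.01,0,0,0,0,0],[-0.03,0,0,0,0,0],[-0.05,0,0,0,0,0],[-0.05,0,0,0,0,0],[0,0,0,0,0,0],[0,0,0,0,0,0],[0,0,0,0,0,0]]]'
python3 - <<'E'
from h import *
s,p,R=cur();print(s["force"],s["wrist_torque"],p,s["grip_width"])
crop("side",180,90,340,330,3,"s7")
E
```

```text
time_s: 6.68
eef_pos: [575.3, 267.8, 159.7]
ee_rot: [0.045, -0.705, 0.045, 0.707]
force: [-0.5, -0.5, -1.1]
grip_width: 0.287
[-0.5422976  -0.54377351 -1.06203498] [ 0.01152826 -0.04568355 -0.00432002] [575.26177626 267.8301809  159.70806627] 0.28651364467214757
```

View pics/s7.png

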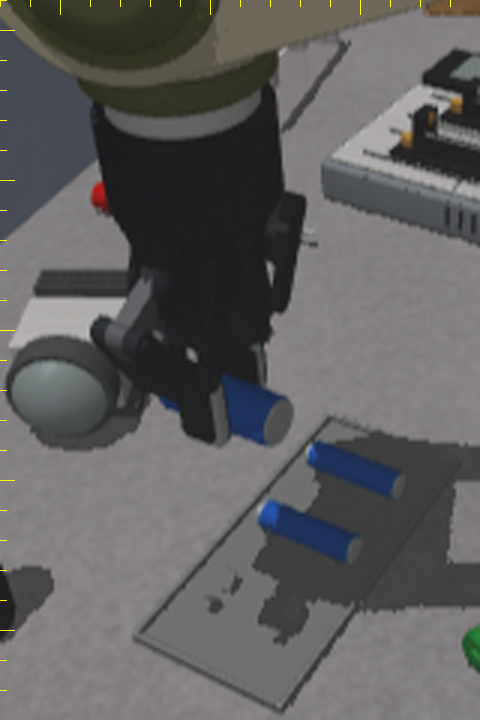

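```bash
python3 - <<'E'
from h import *
c=crop("side",220,190,310,250,8,"s8")
s,p,R=cur();M=R.as_matrix();print(p,M.round(4))
cen=p-3*M[:,0]
for dx in(-36,-34,-32,-30,-28):
    print(dx,((proj(c,cen-dx*M[:,2])-[220,190])*8).round())
E
```

```text
[575.49058409 267.92413422 160.10567644] [[-2.100e-03 -1.269e-01 -9.919e-01]
 [-6.000e-04 -9.919e-01  1.269e-01]
 [-1.000e+00  8.000e-04  2.000e-03]]
-36 [437. 334.]
-34 [428. 330.]
-32 [419. 327.]
-30 [409. 324.]
-28 [400. 320.]
```

View pics/s8.png

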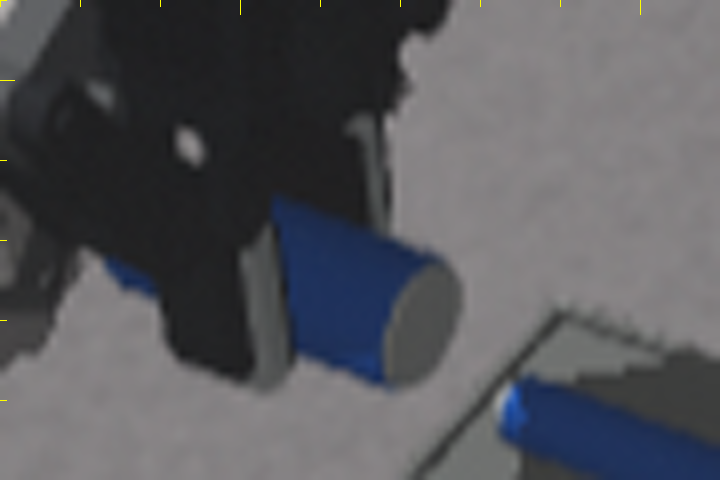

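```bash
cat >> h.py <<'E'
BM=np.array([592.4,-185.1,78]);YAW=-9.05;DY=0.9
a_=np.radians(YAW);EX=np.array([np.cos(a_),np.sin(a_),0]);EY=np.array([-np.sin(a_),np.cos(a_),0])
def hol(Fx,h,th,off=33.,dz=3.):
    t=np.radians(th);c,s=np.cos(t),np.sin(t)
    x=Fx+off*c+dz*s;z=h+off*s-dz*c
    P=BM+x*EX+DY*EY+[0,0,z];print("TCP",P.round(1));go(P,YAW,th,-1)
def where(off=33.,dz=3.):
    s,p,R=cur();M=R.as_matrix();F=p-off*-M[:,2]-dz*M[:,0]-BM
    th=np.degrees(np.arcsin(-M[2,2]));yaw=np.degrees(np.arctan2(-M[1,2],-M[0,2]))
    f=s["force"];print("t %.2f flat Fx %.1f y %.1f h %.1f th %.1f yaw %.1f | force hx %.2f hy %.2f z %.2f grip %.3f"%(s["time_s"],F@EX,F@EY-DY,F[2],th,yaw,f@EX,f@EY,f[2],s["grip_width"]),"tq",s["wrist_torque"].round(2))
E
python3 - <<'E'
from h import *
hol(-8,60,25)
E
```

```text
TCP [ 615.4 -187.9  149.2]
t 6.78 shift in current tool (mm) [ 11.  447.  -97.5] rotvec tool [0.03  0.438 0.006] shift in target tool [ 56.8 443.8 -96.1]
```

```bash
python3 -m jog '[[[0,0.0558,-0.012,0.015,0,0],[0,0.0558,-0.012,0.015,0,0],[0,0.0558,-0.012,0,0,0],[0,0.0558,-0.012,0,0,0],[0,0.0558,-0.012,0,0,0],[0,0.0558,-0.012,0,0,0],[0,0.0558,-0.012,0,0,0],[0,0.0558,-0.012,0,0,0],[0,0,0,0,0.146,0],[0,0,0,0,0.146,0],[0,0,0,0,0.146,0],[0,0,0,0,0,0]]]'
python3 -m jog '[[[0,0,0,0,0,0],[0,0,0,0,0,0],[0,0,0,0,0,0]]]'
python3 - <<'E'
from h import *
where();hol(-8,30,25)
E
```

```text
time_s: 8.28
eef_pos: [601.8, -187.3, 160.2]
ee_rot: [-0.043, 0.84, -0.066, -0.536]
force: [0.8, -1.2, -1.2]
grip_width: 0.29
time_s: 8.65
eef_pos: [603.8, -187.7, 161.3]
ee_rot: [-0.042, 0.841, -0.066, -0.535]
force: [0.2, -0.7, -0.5]
grip_width: 0.29
t 8.65 flat Fx -19.5 y -1.7 h 72.0 th 25.1 yaw -9.0 | force hx 0.26 hy -0.67 z -0.54 grip 0.290 tq [ 0.04  0.27 -0.03]
TCP [ 615.4 -187.9  119.2]
t 8.65 shift in current tool (mm) [43.  -1.7  7.4] rotvec tool [ 0.001 -0.001  0.001] shift in target tool [43.  -1.7  7.3]
```

```bash
python3 -m jog '[[[0.0215,-0.0017,0.0037,0,0,0],[0.0215,0,0.0037,0,0,0],[0,0,0,0,0,0],[0,0,0,0,0,0],[0,0,0,0,0,0]]]'
python3 - <<'E'
from h import *
where();hol(-8,4,25)
crop("side",270,60,400,170,5,"s9");crop("top",395,150,495,250,5,"t9")
E
```

```text
time_s: 9.28
eef_pos: [615.3, -188.0, 120.3]
ee_rot: [-0.042, 0.842, -0.066, -0.534]
force: [-1.0, 0.6, -0.8]
grip_width: 0.288
t 9.28 flat Fx -8.1 y -0.2 h 31.0 th 25.2 yaw -9.0 | force hx -1.07 hy 0.45 z -0.84 grip 0.288 tq [0.04 0.26 0.01]
TCP [ 615.4 -187.9   93.2]
t 9.28 shift in current tool (mm) [24.6 -0.2 11.4] rotvec tool [ 0.001 -0.003 -0.   ] shift in target tool [24.6 -0.2 11.3]
```

View pics/s9.png

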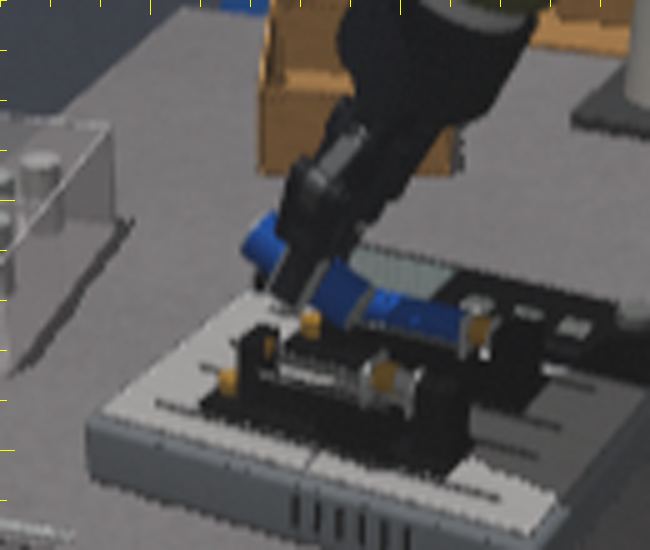

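View pics/t9.png

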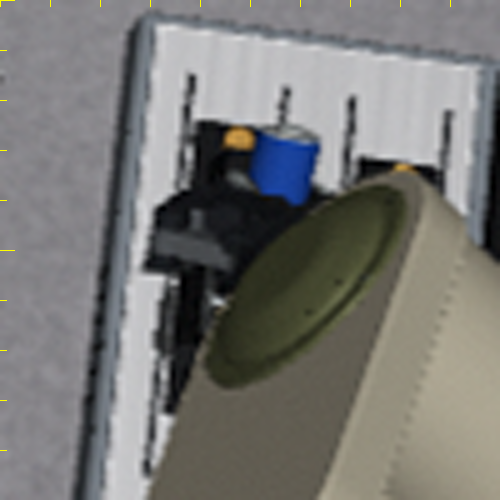

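```bash
python3 - <<'E'
from h import *
T=vision.capture("top");S=vision.capture("side")
s,p,R=cur();M=R.as_matrix();x=-M[:,2];c=p-3*M[:,0]-x
for n,P in(("nose",c+34.5*x),("shoulderTop",c+32*x-13*M[:,0]),("shoulder L",c+32*x-13*M[:,1]),("shoulder R",c+32*x+13*M[:,1])):
    print(n,P.round(1),"t9",((proj(T,P)-[395,150])*5).round(),"s9",((proj(S,P)-[270,60])*5).round())
for n,P in(("plate ctr top",BM+DY*EY-16.2*EX+[0,0,8]),("block top near",BM+DY*EY+40.3*EX+[0,0,6])):
    print(n,"t9",((proj(T,P)-[395,150])*5).round(),"s9",((proj(S,P)-[270,60])*5).round())
E
```

```text
nose [ 643.8 -192.4  136.6] t9 [287. 126.] s9 [248. 232.]
shoulderTop [ 636.1 -191.2  147.3] t9 [293. 139.] s9 [262. 215.]
shoulder L [ 643.6 -179.2  135.6] t9 [254. 128.] s9 [238. 246.]
shoulder R [ 639.5 -204.9  135.6] t9 [317. 136.] s9 [265. 225.]
plate ctr top t9 [237. 302.] s9 [371. 359.]
block top near t9 [249. 177.] s9 [268. 336.]
```

```bash
python3 -m jog '[[[0.0082,-0.0002,0.0038,0,0,0],[0.0082,0,0.0038,0,0,0],[0.0041,0,0.0019,0,0,0],[0.0041,0,0.0018,0,0,0],[0,0,0,0,0,0],[0,0,0,0,0,0],[0,0,0,0,0,0]]]'
python3 - <<'E'
from h import *
where();hol(-18,3,25)
crop("side",270,60,400,170,5,"s10")
E
```

```text
time_s: 10.35
eef_pos: [615.4, -187.7, 92.4]
ee_rot: [-0.042, 0.841, -0.066, -0.535]
force: [-0.7, 0.1, -1.0]
grip_width: 0.288
t 10.35 flat Fx -8.1 y 0.1 h 3.1 th 25.1 yaw -9.0 | force hx -0.71 hy 0.04 z -1.00 grip 0.288 tq [ 0.03  0.29 -0.04]
TCP [ 605.6 -186.3   92.2]
t 10.35 shift in current tool (mm) [-4.   0.1  9. ] rotvec tool [ 0.001 -0.002  0.   ] shift in target tool [-4.   0.1  9.1]
```

View pics/s10.png

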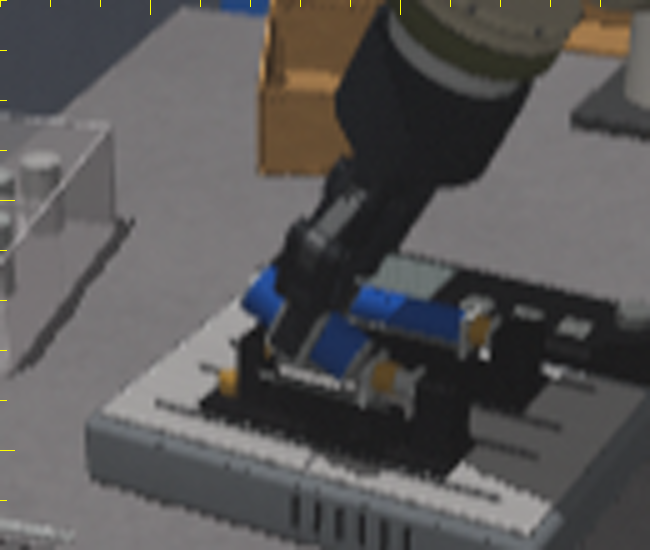

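```bash
python3 -m jog '[[[-0.0008,0,0.0018,0,0,0],[-0.0008,0,0.0018,0,0,0],[0,0,0,0,0,0],[0,0,0,0,0,0]]]'
python3 -c "from h import *;where()"
for i in 1; do python3 -m jog '[[[-0.0004,0,0.0009,0,0,0],[-0.0004,0,0.0009,0,0,0],[0,0,0,0,0,0],[0,0,0,0,0,0]]]'; done
python3 -c "from h import *;where()"
```

```text
time_s: 10.9
eef_pos: [611.4, -187.1, 92.1]
ee_rot: [-0.042, 0.841, -0.066, -0.535]
force: [-0.3, -0.6, -1.6]
grip_width: 0.286
t 10.90 flat Fx -12.1 y 0.1 h 2.8 th 25.1 yaw -9.0 | force hx -0.19 hy -0.61 z -1.56 grip 0.286 tq [0.03 0.28 0.01]
time_s: 11.4
eef_pos: [609.7, -186.9, 92.3]
ee_rot: [-0.042, 0.841, -0.066, -0.535]
force: [3.4, -0.7, -0.9]
grip_width: 0.293
t 11.40 flat Fx -13.8 y 0.1 h 3.0 th 25.1 yaw -9.0 | force hx 3.45 hy -0.19 z -0.85 grip 0.293 tq [-0.02 -0.36  0.02]
```

```bash
python3 -m jog '[[[-0.0004,0,0.0009,0,0,0],[-0.0004,0,0.0009,0,0,0],[0,0,0,0,0,0],[0,0,0,0,0,0]]]'
python3 -c "from h import *;where()"
python3 -m jog '[[[-0.0004,0,0.0009,0,0,0],[-0.0004,0,0.0009,0,0,0],[0,0,0,0,0,0],[0,0,0,0,0,0]]]'
python3 -c "from h import *;where()"
```

```text
time_s: 11.9
eef_pos: [607.5, -186.5, 92.1]
ee_rot: [-0.042, 0.841, -0.066, -0.535]
force: [4.2, -1.4, 0.5]
grip_width: 0.292
t 11.90 flat Fx -16.0 y 0.1 h 2.8 th 25.1 yaw -9.0 | force hx 4.40 hy -0.75 z 0.48 grip 0.292 tq [-0.03 -0.35  0.03]
time_s: 12.4
eef_pos: [605.5, -186.2, 92.0]
ee_rot: [-0.042, 0.841, -0.066, -0.535]
force: [3.8, -0.4, 0.4]
grip_width: 0.287
t 12.40 flat Fx -18.0 y 0.1 h 2.7 th 25.1 yaw -9.0 | force hx 3.82 hy 0.25 z 0.36 grip 0.287 tq [-0.05 -0.48 -0.01]
```

```bash
python3 -m jog '[[[-0.0006,0,0.0013,0,0,0],[-0.0006,0,0.0013,0,0,0],[-0.0006,0,0.0013,0,0,0],[0,0,0,0,0,0],[0,0,0,0,0,0]]]'
python3 -c "from h import *;where()"
python3 -m jog '[[[-0.0004,0,0.0009,0,0,0],[-0.0004,0,0.0009,0,0,0],[0,0,0,0,0,0],[0,0,0,0,0,0]]]'
python3 -c "from h import *;where()"
```

```text
time_s: 13.02
eef_pos: [601.4, -185.5, 92.1]
ee_rot: [-0.042, 0.841, -0.066, -0.535]
force: [5.9, -0.9, 0.2]
grip_width: 0.287
t 13.03 flat Fx -22.2 y 0.1 h 2.8 th 25.1 yaw -9.0 | force hx 6.00 hy 0.05 z 0.25 grip 0.287 tq [-0.1  -0.53  0.06]
time_s: 13.52
eef_pos: [599.5, -185.2, 92.1]
ee_rot: [-0.042, 0.841, -0.066, -0.535]
force: [6.2, -0.6, 0.0]
grip_width: 0.29
t 13.53 flat Fx -24.1 y 0.1 h 2.8 th 25.1 yaw -9.0 | force hx 6.19 hy 0.39 z 0.04 grip 0.290 tq [-0.11 -0.66  0.03]
```

```bash
python3 -m jog '[[[-0.0004,0,0.0009,0,0,0],[-0.0004,0,0.0009,0,0,0],[0,0,0,0,0,0],[0,0,0,0,0,0]]]'
python3 - <<'E'
from h import *
where()
for th,h in((20,2.4),(15,2),(10,1.4),(5,.8),(0,.3)):
    print(th);hol(-28.4+(8-h)*np.tan(np.radians(th)),h,th)
crop("side",290,80,390,165,7,"s11")
E
```

```text
time_s: 14.02
eef_pos: [597.6, -184.9, 92.1]
ee_rot: [-0.042, 0.841, -0.066, -0.535]
force: [5.7, -0.1, -0.1]
grip_width: 0.289
t 14.03 flat Fx -26.0 y 0.1 h 2.8 th 25.1 yaw -9.0 | force hx 5.65 hy 0.85 z -0.11 grip 0.289 tq [-0.11 -0.7   0.05]
20
TCP [ 598.1 -185.1   88.9]
t 14.03 shift in current tool (mm) [3.1 0.1 0.9] rotvec tool [ 0.001 -0.09   0.   ] shift in target tool [3.2 0.1 0.6]
15
TCP [ 598.3 -185.1   85.6]
t 14.03 shift in current tool (mm) [6.1 0.1 2.1] rotvec tool [ 0.001 -0.177  0.   ] shift in target tool [6.4 0.1 1. ]
10
TCP [ 598.3 -185.1   82.2]
t 14.03 shift in current tool (mm) [9.2 0.1 3.6] rotvec tool [ 0.001 -0.264 -0.   ] shift in target tool [9.9 0.1 1.1]
5
TCP [ 597.8 -185.1   78.7]
t 14.03 shift in current tool (mm) [12.2  0.1  5.5] rotvec tool [ 0.001 -0.352 -0.   ] shift in target tool [13.4  0.1  0.9]
0
TCP [ 597.1 -184.9   75.3]
t 14.03 shift in current tool (mm) [15.   0.1  7.6] rotvec tool [ 0.001 -0.439 -0.   ] shift in target tool [16.8  0.1  0.5]
```

View pics/s11.png

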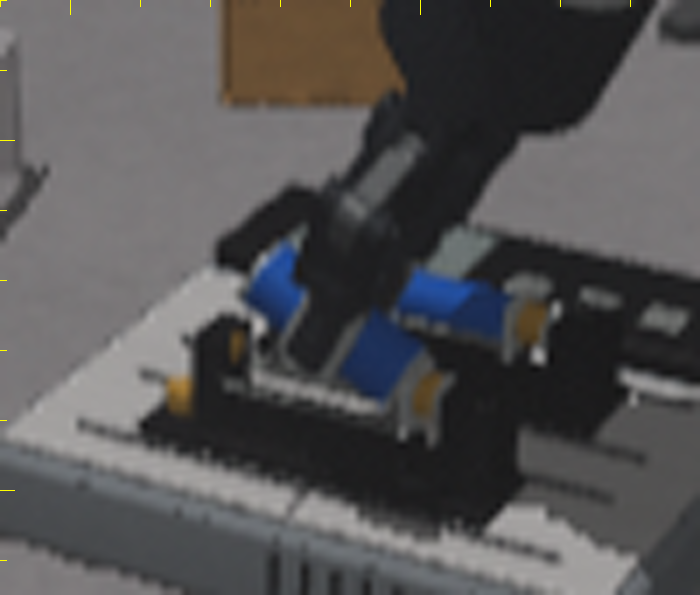

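```bash
python3 -m jog '[[[0.0016,0.0001,0.0004,0,-0.045,0],[0.0016,0,0.0004,0,-0.045,0],[0,0,0,0,0,0],[0,0,0,0,0,0]]]'
python3 - <<'E'
from h import *
where()
th,h=15,2;hol(-28.4+(8-h)*np.tan(np.radians(th)),h,th)
E
```

```text
time_s: 14.58
eef_pos: [598.4, -185.1, 89.0]
ee_rot: [-0.045, 0.817, -0.064, -0.572]
force: [5.8, -0.5, 1.6]
grip_width: 0.29
t 14.57 flat Fx -26.1 y -0.0 h 2.5 th 20.0 yaw -9.0 | force hx 5.83 hy 0.46 z 1.57 grip 0.290 tq [ 0.03 -0.85 -0.  ]
TCP [ 598.3 -185.1   85.6]
t 14.57 shift in current tool (mm) [3.1 0.  1.3] rotvec tool [ 0.001 -0.088 -0.   ] shift in target tool [3.2 0.  1. ]
```

```bash
python3 -m jog '[[[0.0016,0,0.0006,0,-0.044,0],[0.0016,0,0.0006,0,-0.044,0],[0,0,0,0,0,0],[0,0,0,0,0,0]]]'
python3 - <<'E'
from h import *
where()
th,h=10,1.6;hol(-28.4+(8-h)*np.tan(np.radians(th)),h,th)
crop("side",290,80,390,165,7,"s12")
E
```

```text
time_s: 15.08
eef_pos: [598.6, -185.2, 85.9]
ee_rot: [-0.048, 0.791, -0.062, -0.607]
force: [6.2, -0.1, 3.0]
grip_width: 0.291
t 15.07 flat Fx -26.6 y -0.0 h 2.2 th 15.0 yaw -9.0 | force hx 6.14 hy 0.87 z 2.98 grip 0.291 tq [-0.04 -0.88 -0.02]
TCP [ 598.2 -185.1   82.4]
t 15.07 shift in current tool (mm) [3.3 0.  1.2] rotvec tool [ 0.001 -0.088 -0.   ] shift in target tool [3.4 0.  1. ]
```

View pics/s12.png

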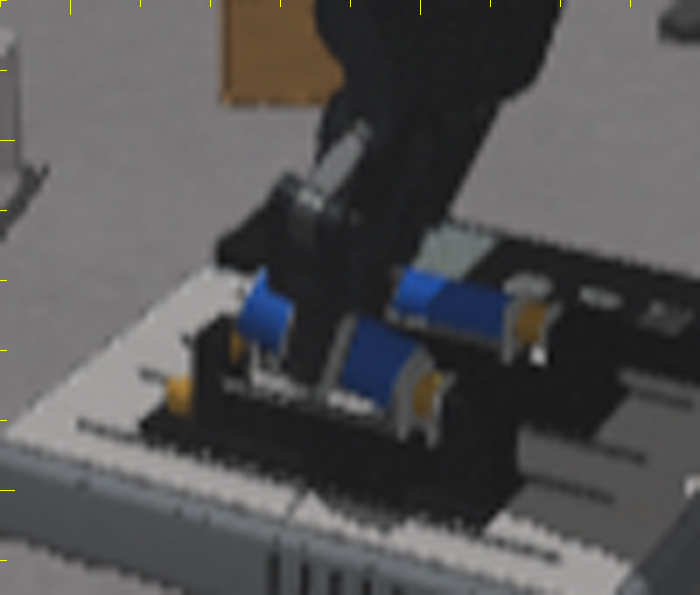

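```bash
python3 -m jog '[[[0.0014,0,0.0006,0,-0.044,0],[0.0014,0,0.0006,0,-0.044,0],[0,0,0,0,0,0],[0,0,0,0,0,0]]]'
python3 - <<'E'
from h import *
where()
th,h=5,1.4;hol(-28.6+(8-h)*np.tan(np.radians(th)),h,th)
E
```

```text
time_s: 15.62
eef_pos: [598.1, -185.1, 82.9]
ee_rot: [-0.05, 0.764, -0.06, -0.641]
force: [6.2, -0.7, 3.5]
grip_width: 0.285
t 15.62 flat Fx -27.4 y -0.0 h 2.1 th 10.0 yaw -9.0 | force hx 6.21 hy 0.31 z 3.45 grip 0.285 tq [-0.05 -0.85  0.01]
TCP [ 597.6 -185.    79.3]
t 15.62 shift in current tool (mm) [ 3.4 -0.   1.1] rotvec tool [ 0.001 -0.087 -0.   ] shift in target tool [ 3.5 -0.   0.8]
```

```bash
python3 -m jog '[[[0.0014,0,0.0005,0,-0.044,0],[0.0014,0,0.0005,0,-0.044,0],[0,0,0,0,0,0],[0,0,0,0,0,0]]]'
python3 - <<'E'
from h import *
where()
th,h=0,1.4;hol(-28.8+(8-h)*np.tan(np.radians(th)),h,th)
crop("side",290,80,390,165,7,"s13")
E
```

```text
time_s: 16.12
eef_pos: [597.5, -185.0, 79.8]
ee_rot: [-0.053, 0.735, -0.058, -0.674]
force: [6.0, -0.4, 3.8]
grip_width: 0.289
t 16.12 flat Fx -28.1 y -0.0 h 2.0 th 4.9 yaw -9.0 | force hx 6.00 hy 0.56 z 3.84 grip 0.289 tq [-0.04 -0.91  0.02]
TCP [ 596.7 -184.9   76.4]
t 16.12 shift in current tool (mm) [ 3.3 -0.   1.1] rotvec tool [ 0.001 -0.086 -0.   ] shift in target tool [ 3.4 -0.   0.8]
```

View pics/s13.png

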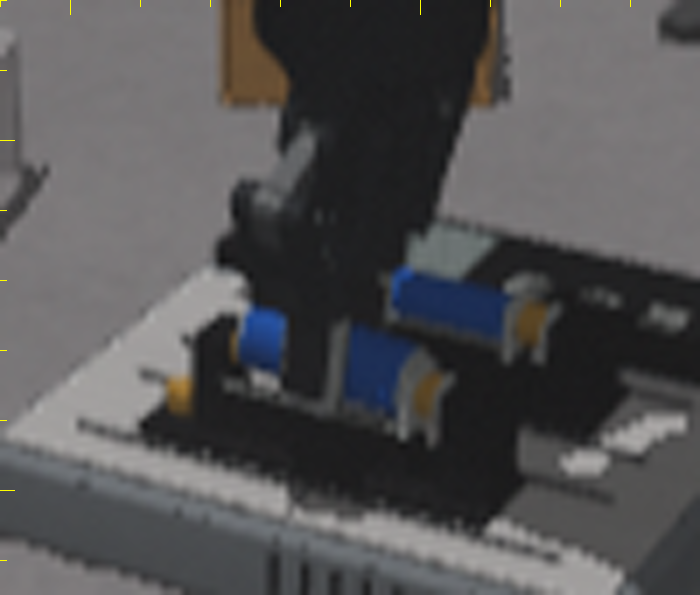

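```bash
python3 -m jog '[[[0.0013,0,0.0005,0,-0.043,0],[0.0013,0,0.0005,0,-0.043,0],[0,0,0,0,0,0],[0,0,0,0,0,0]]]'
python3 - <<'E'
from h import *
where()
crop("side",290,80,390,165,7,"s14")
E
```

```text
time_s: 16.68
eef_pos: [596.6, -184.9, 77.0]
ee_rot: [-0.055, 0.705, -0.056, -0.705]
force: [7.4, -0.8, 2.1]
grip_width: 0.29
t 16.68 flat Fx -28.9 y -0.0 h 2.0 th 0.0 yaw -9.0 | force hx 7.43 hy 0.37 z 2.07 grip 0.290 tq [-0.11 -0.97  0.02]
```

View pics/s14.png

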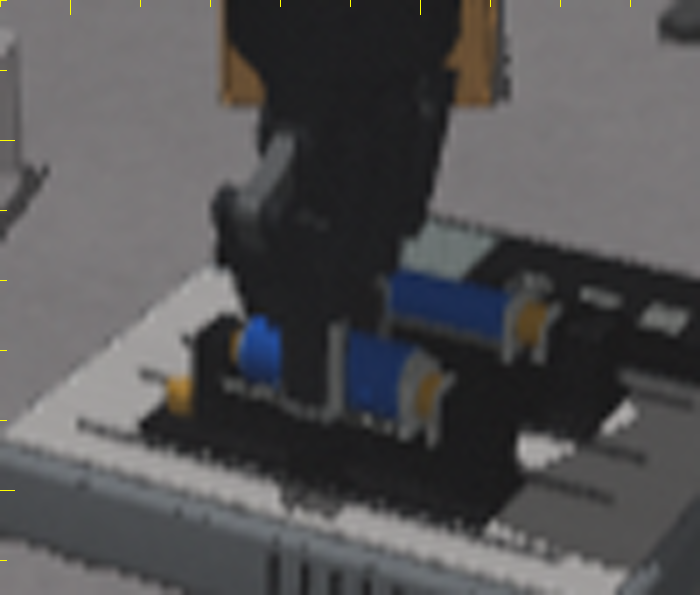

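```bash
python3 -m jog '[[[0,0,-0.0008,0,0,0],[0.0006,0,0,0,0,0],[0.0004,0,0,0,0,0],[0,0,0,0,0,0],[0,0,0,0,0,0]]]'
python3 -c "from h import *;where()"
python3 -m jog '[[[0.0005,0,0,0,0,0],[0,0,0,0,0,0],[0,0,0,0,0,0]]]'
python3 -c "from h import *;where()"
```

```text
time_s: 17.35
eef_pos: [597.3, -185.0, 76.1]
ee_rot: [-0.055, 0.705, -0.056, -0.705]
force: [6.0, -1.3, 2.6]
grip_width: 0.288
t 17.35 flat Fx -28.2 y -0.1 h 1.1 th 0.0 yaw -9.0 | force hx 6.14 hy -0.38 z 2.56 grip 0.288 tq [-0.15 -0.94  0.02]
time_s: 17.73
eef_pos: [597.3, -185.0, 75.6]
ee_rot: [-0.055, 0.705, -0.056, -0.705]
force: [6.5, -1.5, 2.4]
grip_width: 0.288
t 17.73 flat Fx -28.2 y -0.1 h 0.6 th 0.0 yaw -9.0 | force hx 6.66 hy -0.47 z 2.41 grip 0.288 tq [-0.16 -0.9   0.01]
```

```bash
python3 -m jog '[[[0.0005,0,0,0,0,0],[0,0,0,0,0,0],[0,0,0,0,0,0]]]'
python3 -c "from h import *;where()"
python3 -m jog '[[[0.0005,0,0,0,0,0],[0,0,0,0,0,0],[0,0,0,0,0,0]]]'
python3 -c "from h import *;where()"
```

```text
time_s: 18.1
eef_pos: [597.3, -185.0, 75.2]
ee_rot: [-0.055, 0.705, -0.056, -0.705]
force: [5.7, 0.2, 2.5]
grip_width: 0.289
t 18.10 flat Fx -28.2 y -0.1 h 0.2 th 0.0 yaw -9.0 | force hx 5.61 hy 1.13 z 2.53 grip 0.289 tq [-0.1  -0.89  0.06]
time_s: 18.48
eef_pos: [597.4, -184.9, 74.9]
ee_rot: [-0.055, 0.705, -0.056, -0.705]
force: [4.9, 0.4, 4.6]
grip_width: 0.291
t 18.48 flat Fx -28.1 y 0.0 h -0.1 th 0.0 yaw -9.0 | force hx 4.76 hy 1.19 z 4.64 grip 0.291 tq [-0.   -0.8   0.07]
```

```bash
python3 -m jog '[[[0,0,-0.0006,0,0,0],[0,0,-0.0006,0,0,0],[0,0,0,0,0,0],[0,0,0,0,0,0]]]'
python3 -c "from h import *;where()"
python3 -m jog '[[[0,0,-0.0006,0,0,0],[0,0,0,0,0,0],[0,0,0,0,0,0]]]'
python3 -c "from h import *;where()"
```

```text
time_s: 18.98
eef_pos: [598.1, -184.9, 74.8]
ee_rot: [0.055, -0.704, 0.055, 0.705]
force: [2.2, 1.0, 6.0]
grip_width: 0.289
t 18.98 flat Fx -27.4 y 0.2 h -0.2 th -0.1 yaw -9.0 | force hx 2.04 hy 1.39 z 5.97 grip 0.289 tq [ 0.16 -0.47  0.11]
time_s: 19.35
eef_pos: [598.6, -184.9, 74.7]
ee_rot: [0.056, -0.704, 0.055, 0.706]
force: [2.2, 0.4, 4.8]
grip_width: 0.291
t 19.35 flat Fx -26.9 y 0.3 h -0.3 th -0.1 yaw -9.0 | force hx 2.11 hy 0.79 z 4.78 grip 0.291 tq [ 0.23 -0.35  0.09]
```

```bash
python3 -m jog '[[[-0.0002,0,-0.0006,0,0,0],[0,0,0,0,0,0],[0,0,0,0,0,0]]]'
python3 -c "from h import *;where()"
python3 -m jog '[[[0,0,-0.0006,0,0,0],[0,0,0,0,0,0],[0,0,0,0,0,0]]]'
python3 - <<'E'
from h import *
where()
crop("side",290,80,390,165,7,"s15")
E
```

```text
time_s: 19.73
eef_pos: [599.1, -185.0, 74.6]
ee_rot: [0.056, -0.704, 0.055, 0.706]
force: [2.0, 2.3, 5.4]
grip_width: 0.29
t 19.73 flat Fx -26.4 y 0.3 h -0.3 th -0.1 yaw -9.0 | force hx 1.64 hy 2.56 z 5.44 grip 0.290 tq [ 0.33 -0.35  0.14]
time_s: 20.1
eef_pos: [599.6, -185.0, 74.6]
ee_rot: [0.056, -0.704, 0.055, 0.706]
force: [1.7, 1.9, 5.5]
grip_width: 0.291
t 20.10 flat Fx -25.9 y 0.3 h -0.3 th -0.1 yaw -9.0 | force hx 1.37 hy 2.15 z 5.46 grip 0.291 tq [ 0.29 -0.27  0.15]
```

View pics/s15.png

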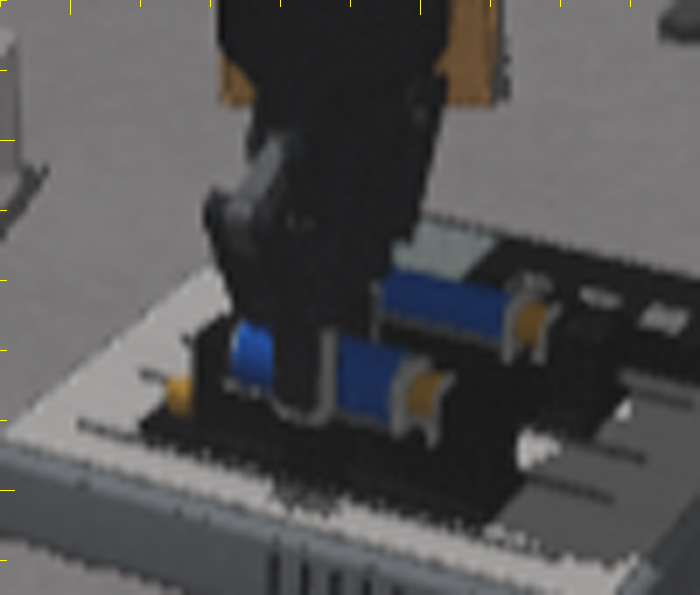

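```bash
python3 -m jog '[[[0,0.0,-0.0006,0,0,0],[0,0,0,0,0,0],[0,0,0,0,0,0]]]'
python3 -c "from h import *;where()"
python3 -m jog '[[[0,0,-0.0006,0,0,0],[0,0,0,0,0,0],[0,0,0,0,0,0]]]'
python3 -c "from h import *;where()"
```

```text
time_s: 20.52
eef_pos: [600.2, -185.0, 74.6]
ee_rot: [0.056, -0.704, 0.055, 0.706]
force: [1.5, 1.8, 5.5]
grip_width: 0.293
t 20.52 flat Fx -25.3 y 0.3 h -0.3 th -0.1 yaw -9.0 | force hx 1.17 hy 2.03 z 5.48 grip 0.293 tq [ 0.31 -0.25  0.09]
time_s: 20.9
eef_pos: [600.2, -185.1, 74.6]
ee_rot: [0.056, -0.704, 0.055, 0.706]
force: [-2.2, 2.0, 8.0]
grip_width: 0.292
t 20.90 flat Fx -25.3 y 0.3 h -0.3 th -0.2 yaw -9.0 | force hx -2.49 hy 1.59 z 8.04 grip 0.292 tq [0.41 0.28 0.06]
```

```bash
python3 -m jog '[[[-0.0004,-0.0004,0.0002,0,0,0],[0,0,0,0,0,0]]]'
python3 -c "from h import *;where()"
python3 -m jog '[[[0,0,0,0,0,0],[0,0,0,0,0,0],[0,0,0,0,0,0]]]' 125
python3 - <<'E'
from h import *
where()
crop("side",290,80,390,165,7,"s16")
E
```

```text
time_s: 21.15
eef_pos: [600.2, -185.0, 74.6]
ee_rot: [0.056, -0.704, 0.055, 0.706]
force: [-2.1, 0.8, 4.2]
grip_width: 0.29
t 21.15 flat Fx -25.3 y 0.4 h -0.3 th -0.2 yaw -9.0 | force hx -2.25 hy 0.49 z 4.19 grip 0.290 tq [0.02 0.25 0.1 ]
time_s: 21.52
eef_pos: [600.6, -185.0, 74.4]
ee_rot: [0.056, -0.704, 0.055, 0.706]
force: [0.7, -0.0, 0.3]
grip_width: 0.509
t 21.52 flat Fx -24.9 y 0.4 h -0.5 th -0.1 yaw -9.0 | force hx 0.73 hy 0.08 z 0.33 grip 0.509 tq [-0.04 -0.    0.01]
```

View pics/s16.png

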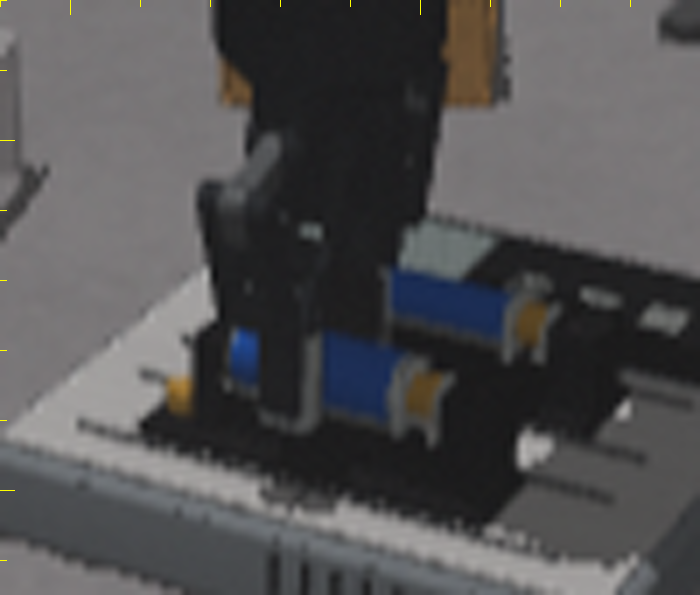

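Released cleanly. Now I lift straight up, then move back to clear the view.

```bash
python3 -m jog '[[[-0.005,0,0,0,0,0],[-0.015,0,0,0,0,0],[-0.03,0,0,0,0,0],[-0.05,0,0,0,0,0],[-0.05,0,0,0,0,0],[-0.01,0,0.05,0,0,0],[-0.01,0,0.05,0,0,0],[-0.01,0,0.05,0,0,0],[-0.01,0,0.05,0,0,0],[0,0,0.05,0,0,0],[0,0,0,0,0,0],[0,0,0,0,0,0]]]'
python3 - <<'E'
from h import *
where()
crop("side",290,95,390,165,8,"s17");crop("top",405,145,505,255,5,"t17")
E
```

```text
time_s: 23.08
eef_pos: [354.7, -146.3, 266.1]
ee_rot: [0.055, -0.705, 0.056, 0.705]
force: [0.3, -0.8, -0.7]
grip_width: 0.515
t 23.07 flat Fx -273.8 y 0.0 h 191.1 th -0.0 yaw -9.0 | force hx 0.38 hy -0.75 z -0.69 grip 0.515 tq [ 0.01 -0.04  0.02]
```

View pics/s17.png

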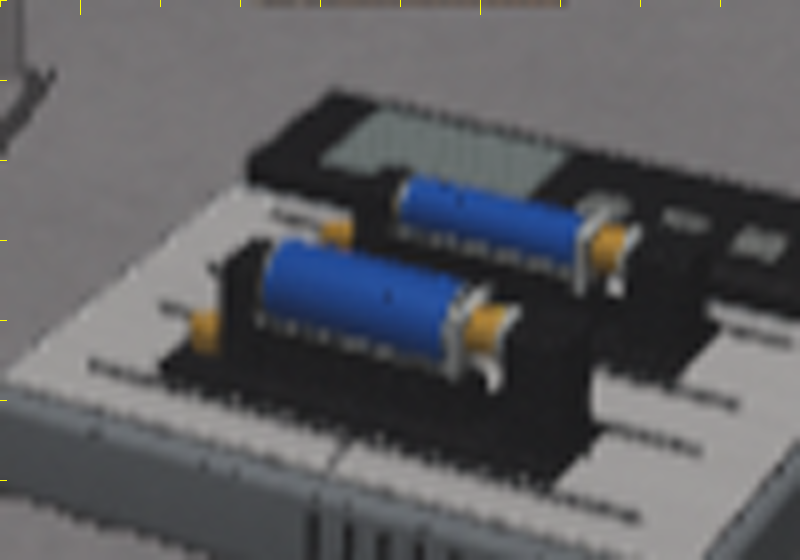

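View pics/t17.png

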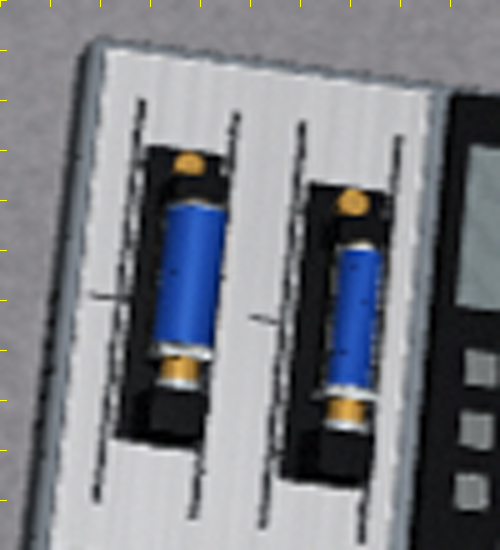

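```bash
python3 - <<'E'
from h import *
for n,(x0,y0,x1,y1,k) in(("side",(290,95,390,165,8)),("top",(405,145,505,255,5))):
    c=crop(n,x0,y0,x1,y1,k,"tmp");im=cv2.imread("pics/tmp.png")
    C=BM+DY*EY+6.5*EX
    for d in(-32,32):
        pts=[((proj(c,C+d*EX+13*np.cos(a)*EY+[0,0,13*np.sin(a)])-[x0,y0])*k+k/2).astype(int) for a in np.linspace(0,6.283,60)]
        cv2.polylines(im,[np.array(pts)],True,(0,255,0) if d<0 else (0,0,255),1)
    cv2.imwrite(f"pics/{n}18.png",im)
E
```

```text
(no output)
```

View pics/side18.png

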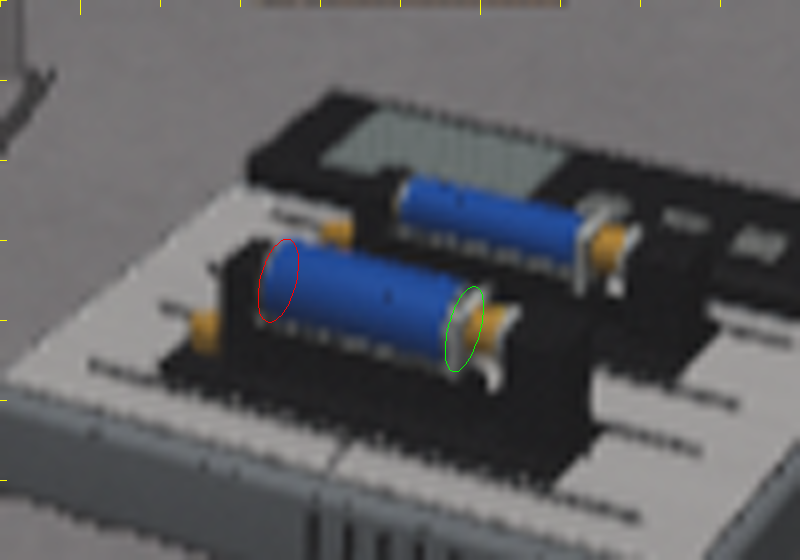

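View pics/top18.png

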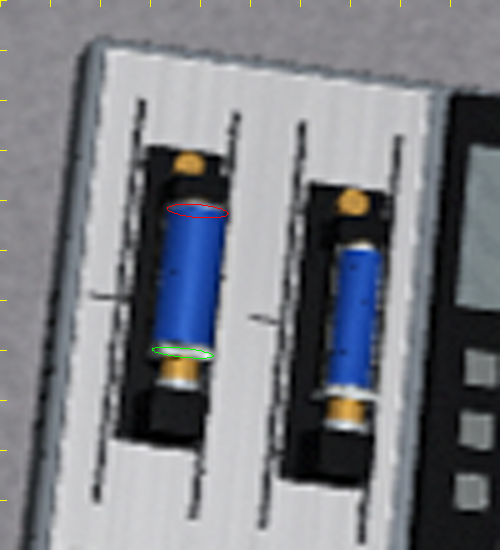

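```bash
python3 -m jog '[[[0,0,0,0,0,0],[0,0,0,0,0,0]]]'; python3 - <<'E'
from h import *
c=crop("top",0,0,640,400,1,"t19")
from rig import workorder
print(workorder.finish_job())
E
```

```text
time_s: 23.52
eef_pos: [354.3, -146.0, 265.1]
ee_rot: [0.056, -0.704, 0.055, 0.706]
force: [-0.5, 0.1, 0.1]
grip_width: 0.51
the job is handed in; nothing more can be done
None
```

View pics/t19.png

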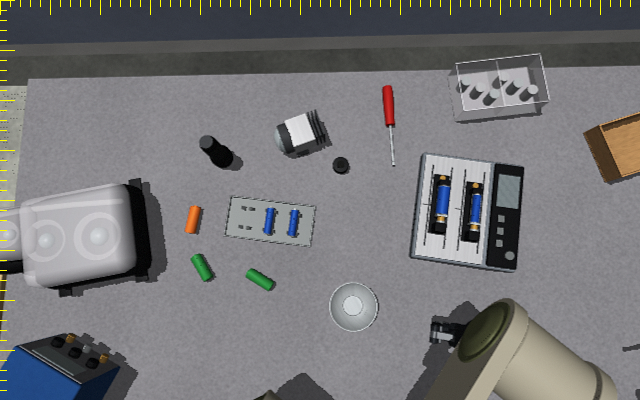

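The thick cell is loaded in the charger's empty holder, and the job was handed in at about 23.6 s.

- **How it went in:** I held the nose up about 25°, pushed the sprung contact back about 12 mm with the flat end, and tipped the cell level in front of the block. I then lowered it until I felt the saddle and eased it forward until the nose met its contact. I found the holder about 6 mm beyond its mark.
- **Forces:** the largest readings were 7.4 N along the push and about 8.5 N in all, near the end of the seating. I read forces only at the end of each step, so short peaks in between would not show.
- **Last checks:** in both camera views the cell lies level and matches a cylinder drawn at the fully home position to within about a millimetre or two. The sprung contact rests on its flat end and the nose is against the block. The gripper is clear of everything, and the other cells and objects look unmoved.
- **Disagreement:** nose contact came about 0.6 mm later than I had predicted, which is within the camera calibration. No check failed.

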